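# Put the laundry kit back on its places

## Task

Put the laundry kit on the worktop back in its places: the blue-lidded tub on the blue coaster, the orange-lidded tub on the orange coaster, the green soap bar in the white soap dish and the clothes brush, bristles down, in the long grey tray. Set each one down without dropping it, so that it sits flat on the floor of its place, inside the rim, and let go of it. Leave the thread spool and the wooden clothes peg that lie among them where they are.

Things in the scene. Friction and masses are not known exactly. Their poses are not given: they have to be found in the camera images.
- tub_blue_center (a point): blue-lidded round tub standing on the worktop: white plastic, flat blue lid and blue band, 54 mm in diameter, 62 mm tall, 0.11 to 0.23 kg. This point is on its axis, half-way up (31 mm above its underside); z up
- tub_orange_center (a point): orange-lidded round tub standing on the worktop: white plastic, flat orange lid and orange band, 54 mm in diameter, 62 mm tall, 0.11 to 0.23 kg. This point is on its axis, half-way up (31 mm above its underside); z up
- soap_center (a point): bar of green laundry soap lying flat: 76 mm (its x) by 46 mm (its y) by 30 mm high, about 0.08 to 0.17 kg. This point is its centre, 15 mm above its underside; z up
- brush_center (a point): clothes brush lying bristles down: plain beech-wood back 100 mm (its x) by 42 mm (its y) by 20 mm thick, with a dark line along the middle, over a stiff black bristle block 92 by 34 by 18 mm; 38 mm high in all, 0.08 to 0.16 kg. This point is its centre, 19 mm above the underside of the bristles (the wood begins 18 mm up); z up
- coaster_blue: round coaster of blue plastic, fixed to the worktop: 82 mm outside, 8 mm high, with a 4 mm wide rim around a flat floor 3 mm above the worktop and 74 mm across. Origin at the centre of its underside, z up
- coaster_orange: round coaster of orange plastic, fixed to the worktop: 82 mm outside, 8 mm high, with a 4 mm wide rim around a flat floor 3 mm above the worktop and 74 mm across. Origin at the centre of its underside, z up
- soap_dish: rectangular white ceramic soap dish, fixed to the worktop: recess 94 mm (its x) by 64 mm (its y), 4 mm rim all round, floor 3 mm and rim 8 mm above the worktop. Origin at the centre of its underside, z up
- brush_tray: long grey painted tray, fixed to the worktop: recess 118 mm (its x) by 60 mm (its y), 4 mm rim all round, floor 3 mm and rim 8 mm above the worktop. Origin at the centre of its underside, z up
- spool_center (a point): bystander: small upright spool of red thread with pale wooden ends, 32 mm in diameter, 32 mm tall; this point is its centre, 16 mm up
- peg_center (a point): bystander: pale wooden clothes peg lying on the worktop, 66 mm long (its x), 12 mm wide, 11 mm high; this point is its centre, 5.5 mm up
Mind the look-alikes: they are no part of the job. There is more than one size of the part that bears brush_center; the job needs the larger.

How it is judged:
By the outcome, as a careful person would: the job done as asked, in the order asked, and still so for the second after the job is handed in, with the robot touching nothing.
It also fails if it takes over 112 s, if anything falls off the work surface, if the arm or the gripper's body presses on something with over 40 N, if the wrist force passes 120 N, or if a joint passes its speed limit or range.

## Robot

A 7-joint arm with a two-finger parallel gripper is mounted at the origin on the work surface. World frame = base frame: x ahead of the robot, y to its left, z up, the work surface at z = 0. Lengths are in m, angles in rad, forces in N, time in s.
With the tool pointing down it reaches from about 0.35 to 0.9 m from the base axis. Payload 19.9 kg.
Tool frame: the origin (TCP) lies at the centre of the arm's flange, where the gripper is bolted on; the fingertips stand 199 mm ahead of it and the grasp point (between the pads) lies 180 mm ahead of it; z points along the fingers, y is the line along which they close (so a half turn about z gives the same grasp; the last joint's range is limited). The gripper opens to 94 mm and grips with 3 to 60 N. Pads are 16 mm wide; open, the fingers measure 119 mm over their backs; the gripper's body (75 mm by 177 mm) begins 78 mm behind the grasp point.
Start: joints at [-1.163, 0.417, -0.01, 1.614, 0.005, 1.111, -0.053], TCP at [0.271, 0.563, 0.405] pointing down, gripper open.
Joint ranges: [-2.81, 2.81], [-0.39, 2.02], [-1.27, 1.25], [0.06, 2.57], [-1.19, 4.33], [0.19, 2], [-2.82, 2.82]. Speed limits (rad/s): [1.89, 1.89, 2.39, 2.39, 3.01, 3.01, 3.01].

## Interface

Orientations are given as a 3x3 rotation matrix whose columns are the frame's x, y, z axes.
In Python, from rig import arm gives the robot as it stands. The module is installed in compiled form; this text tells all that it offers. Calls block until the motion is done:
- arm.move_pose(position, orientation): joint-space move of the TCP to a pose.
- arm.move_straight(position, attitude=None, vel=0.15, until_force=None): straight line of the TCP; attitude=None keeps the orientation; vel is the mean speed in m/s. With until_force (N) it stops when the force on the tool has changed by that much, and returns True; else False.
- arm.goto_joints(angles): joint-space move.
- arm.grip(opening, force=None): finger opening in m; force is the grip in N (None keeps the last); returns when the fingers have stopped.
- arm.wait(seconds).
- arm.inverse_kinematics(position, orientation): joint angles nearest the present ones, or None.
- arm.observe(): the state.
- arm.grab_frame(name): name is "scene" or "top" or "wrist"; returns a dict with "color" (420x560x3 uint8, red, green, blue), "depth" (420x560 float32, m along the optical axis (not along the pixel's ray), 0 where there is no reading), "fov_y" (degrees; the focal length in pixels is half the picture's height over the tangent of half this angle, whatever the lens; pixels are square), "cx", "cy" (the principal point, pixels), "k1" (the pictures are not rectified: a ray, as slopes to the right and down, at radius r is drawn at 1 + k1 r^2 times it, then the intrinsics apply), "R" (3x3) and "t" (3): a world point X has camera coordinates R X + t. Camera axes: x right, y down, z forward; pixel columns grow to the right and rows downward; lengths in m; the calibration is good to about 2 mm. A picture is of the moment at which its call begins.
A pose or a line that the arm cannot do raises arm.MotionError and nothing moves.
- arm.hand_in(): hands the job in; it is judged then, once.
Trained networks look in a picture, given as the dict that the camera call returned (one of the last four; its "shot" number tells which), for a name from the list of things; names that differ only in an ending like _2 or _b are one class to them, and where a whole thing is asked for, a point or a joint stands for the part that bears it (a point fixed in the world has none). Each returns a list of dicts, best first, with "confidence" (0 to 1); they miss things now and then, are a little off and sometimes report something else, mostly with a low value. They report only what shows in the picture. A call takes as long as a camera call. They do not tell look-alikes from the thing itself.
- arm.look_for(picture, thing): "position" ([x, y, z] in m, in world coordinates, good to about 4 mm: the middle of the surface that is visible of it).
- arm.masks_of(picture, thing): "region" (420x560 bool, what is visible of it).
The state is a dict: "clock": time; "joint_positions": joint angles; "qd": joint speeds; "tau": joint torques, N m; "eef_pos": TCP position; "orientation": TCP orientation; "force": force on the tool from outside, world axes, zero at the start; "moment": the same for the moment, N m; "finger_gap": finger opening in m; "grasp_force": force on a finger pad.
Only numpy, scipy, OpenCV 4.12 (cv2) and the standard library are available. Lean on these libraries where they do the work, as an engineer would, in place of code of your own. Each camera call takes 0.05 s, during which the arm holds its last target. There are 200 camera calls.

## Working session

There is one attempt and no reset: what is moved stays moved. The work goes in short steps, each a Python script; the robot and the scene stay as the last script left them, time stands still between calls to the robot, and variables do not carry over. Pictures are saved under pics/ and viewed, at most 14 in all, crops included, and the job is handed in when it is done.

```bash
mkdir -p pics
cat > h.py <<'E'
import numpy as np, cv2
from rig import arm
def save(f,n): cv2.imwrite('pics/'+n+'.png',cv2.cvtColor(f['color'],cv2.COLOR_RGB2BGR))
def cloud(f):
    "world point for each pixel (420x560x3), nan where no depth"
    h,w=f['depth'].shape; fl=h/2/np.tan(np.radians(f['fov_y'])/2)
    u,v=np.meshgrid(np.arange(w),np.arange(h))
    K=np.array([[fl,0,f['cx']],[0,fl,f['cy']],[0,0,1]])
    p=np.stack([u,v],-1).reshape(-1,1,2).astype(float)
    n=cv2.undistortPoints(p,K,np.array([f['k1'],0,0,0,0.]))[:,0].reshape(h,w,2)
    d=np.where(f['depth']>0,f['depth'],np.nan).astype(float)
    c=np.dstack([n[...,0]*d,n[...,1]*d,d])
    return (c-f['t'])@f['R']
E
python3 - <<'E'
from h import *
for n in('top','scene'):
    f=arm.grab_frame(n);save(f,n+'0');P=cloud(f);np.save('pics/'+n+'0.npy',P)
    print(n,-f['R'].T@f['t'],f['R'][2],np.nanmedian(P[...,2]))
    for t in 'tub_blue_center tub_orange_center soap_center brush_center coaster_blue coaster_orange soap_dish brush_tray spool_center peg_center'.split():
        print(t,[(np.round(q['position'],3).tolist(),round(q['confidence'],2)) for q in arm.look_for(f,t)])
print(arm.observe()['clock'])
E
```

```text
top [ 0.22574949 -0.02642758  1.21212169] [ 0.19514087  0.03011985 -0.98031262] -0.00043843070837650395
tub_blue_center [([0.653, -0.13, 0.065], 0.64)]
tub_orange_center [([0.453, -0.099, 0.062], 0.69)]
soap_center [([0.552, 0.433, 0.002], 0.57), ([0.521, -0.241, 0.012], 0.5)]
brush_center [([0.26, -0.327, 0.023], 0.5)]
coaster_blue [([0.676, 0.142, 0.004], 0.96)]
coaster_orange [([0.44, 0.105, 0.004], 0.58)]
soap_dish [([0.513, -0.425, 0.0], 0.76)]
brush_tray [([0.549, 0.435, 0.002], 0.87)]
spool_center []
peg_center [([0.656, -0.132, 0.062], 0.36)]
scene [ 0.86872408 -0.79233491  0.65608065] [-0.3723244   0.74771782 -0.54981143] 0.0012552681196147464
tub_blue_center [([0.667, -0.154, 0.05], 0.73)]
tub_orange_center [([0.469, -0.121, 0.043], 0.96)]
soap_center []
brush_center [([0.269, -0.333, 0.023], 0.73), ([0.39, -0.326, 0.037], 0.6)]
coaster_blue [([0.677, 0.139, 0.003], 0.71)]
coaster_orange [([0.445, 0.103, 0.002], 0.76)]
soap_dish [([0.513, -0.428, 0.001], 0.76)]
brush_tray [([0.552, 0.432, 0.004], 0.59)]
spool_center [([0.571, -0.005, 0.021], 0.55), ([0.553, 0.43, 0.002], 0.2)]
peg_center [([0.528, -0.237, 0.008], 0.63)]
1.1
```

View pics/top0.png

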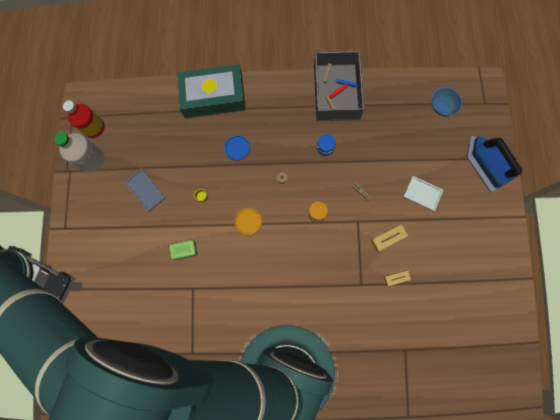

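View pics/scene0.png

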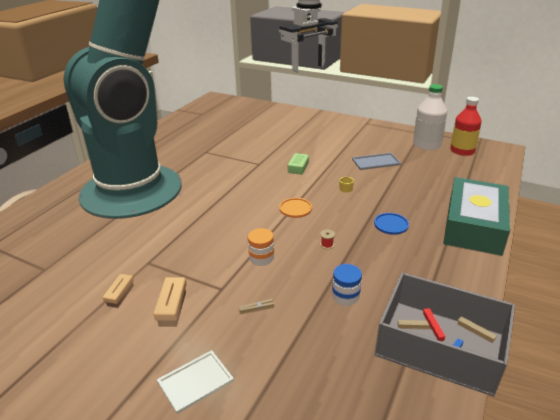

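Top view: blue tub (327,145), orange tub (318,210), soap (182,250), large brush (390,238), small look-alike brush (398,279), coasters (237,148) and (248,221), dish (423,193), tray (145,190). I'll measure the top faces there.

```bash
cat >> h.py <<'E'
def face(P,img,u,v,zlo,zhi,r=0.09):
    "points of height zlo..zhi connected to pixel u,v -> centre, size, angle of long side"
    m=((P[...,2]>zlo)&(P[...,2]<zhi)).astype(np.uint8)
    n,l=cv2.connectedComponents(m)
    win=l[v-6:v+7,u-6:u+7]; k=np.bincount(win[win>0]).argmax()
    q=P[l==k]
    (c,s,a)=cv2.minAreaRect((q[:,:2]*1000).astype(np.float32))
    a=np.radians(a if s[0]>=s[1] else a+90)
    return np.array(c)/1000,np.sort(s)[::-1],(a+np.pi/2)%np.pi-np.pi/2,np.median(q[:,2]),len(q),q[:,:2].mean(0)
E
python3 - <<'E'
from h import *
P=np.load('pics/top0.npy');img=cv2.imread('pics/top0.png')
fl=P[300:320,60:220,2] 
for n,u,v,z in [('tubB',327,142,(.05,.08)),('tubO',318,210,(.05,.08)),('soap',182,250,(.02,.045)),('brush',390,238,(.03,.05)),('small',398,279,(.018,.05)),('spool',282,177,(.02,.045)),('peg',362,192,(.005,.02))]:
    try: print(n,[np.round(x,3) for x in face(P,img,u,v,*z)])
    except Exception as e: print(n,e)
hsv=cv2.cvtColor(img,cv2.COLOR_BGR2HSV)
for n,u,v in [('cB',237,148),('cO',248,221),('dish',423,193),('tray',145,190)]:
    lab=cv2.cvtColor(img,cv2.COLOR_BGR2LAB).astype(float)
    d=np.linalg.norm(lab-np.median(lab[v-4:v+5,u-4:u+5],(0,1)),axis=2)
    m=((d<45 if n!='tray' else (lab[...,2]<lab[v,u,2]+8))).astype(np.uint8)
    k,l=cv2.connectedComponents(m); q=P[l==l[v,u]]; q=q[~np.isnan(q[:,0])]
    c,s,a=cv2.minAreaRect((q[:,:2]*1000).astype(np.float32))
    print(n,np.round(c,1),np.round(s,1),round(a,1),np.round(q[:,:2].mean(0),4),np.round(np.percentile(q[:,2],[5,50,95]),4),len(q))
E
```

```text
tubB [array([ 0.664, -0.134]), array([55.146, 51.831]), np.float64(-0.954), np.float64(0.062), np.int64(264), array([ 0.662, -0.133])]
tubO [array([ 0.456, -0.099]), array([52.295, 48.871]), np.float64(-0.038), np.float64(0.061), np.int64(277), array([ 0.456, -0.099])]
soap [array([0.359, 0.301]), array([77.637, 46.089]), np.float64(-1.39), np.float64(0.03), np.int64(407), array([0.358, 0.301])]
brush [array([ 0.378, -0.307]), array([98.191, 41.087]), np.float64(-1.141), np.float64(0.038), np.int64(468), array([ 0.377, -0.306])]
small [array([ 0.26 , -0.325]), array([71.937, 30.464]), np.float64(-1.347), np.float64(0.027), np.int64(268), array([ 0.26 , -0.323])]
spool [array([0.568, 0.004]), array([30.929, 30.693]), np.float64(-0.634), np.float64(0.032), np.int64(91), array([0.568, 0.005])]
peg [array([ 0.522, -0.237]), array([64.583, 13.234]), np.float64(0.735), np.float64(0.01), np.int64(84), array([ 0.522, -0.236])]
cB [678.6 142.3] [85.  83.3] 29.9 [0.6781 0.142 ] [-0.0018  0.0035  0.0088] 539
cO [428.9 124.8] [ 83.5 126.1] 39.6 [0.4406 0.1116] [-0.0015  0.003   0.0091] 633
dish [ 514.4 -427.5] [103.2  74.3] 62.2 [ 0.5144 -0.4278] [-0.0007  0.0038  0.0097] 748
tray [549.1 432.5] [126.7  67. ] 39.2 [0.5491 0.4329] [-0.0012  0.0031  0.0089] 796
```

```bash
cat >> h.py <<'E'
def rot(b):
    y=np.array([np.cos(b),np.sin(b),0]);z=np.array([0,0,-1.]);return np.column_stack([np.cross(y,z),y,z])
def best(xy,b,z=0.2):
    "the one of b, b+pi with the smaller turn from here"
    q0=np.array(arm.observe()['joint_positions']);o=[]
    for c in(b,b+np.pi):
        q=arm.inverse_kinematics([*xy,z+.18],rot(c))
        if q is not None:o.append((np.abs(np.array(q)-q0).max(),c))
    return min(o)[1]
def pick(xy,b,z,width,force,zt=0.2,open_=0.094):
    b=best(xy,b); arm.grip(open_)
    arm.move_pose([*xy,zt+.18],rot(b)); arm.move_straight([*xy,z+.18],vel=.12)
    arm.grip(max(width-.01,0),force); s=arm.observe()
    print('gap',s['finger_gap'],'F',s['grasp_force'],'pos',np.round(s['eef_pos'],4)); arm.move_straight([*xy,zt+.18],vel=.15)
    s=arm.observe();print('lifted gap',s['finger_gap'],s['grasp_force'],s['clock'])
def place(xy,b,z,open_,zt=0.2):
    "z: expected grasp point height at contact"
    b=best(xy,b); arm.move_pose([*xy,zt+.18],rot(b))
    print('gap',arm.observe()['finger_gap'])
    arm.move_straight([*xy,z+.015+.18],vel=.15); arm.wait(.2)
    hit=arm.move_straight([*xy,z-.004+.18],vel=.015,until_force=2.5)
    s=arm.observe();print('hit',hit,'gp z',s['eef_pos'][2]-.18,'want',z,s['force'])
    arm.grip(open_); arm.wait(.2); arm.move_straight([*xy,zt+.18],vel=.15); print(arm.observe()['clock'])
E
python3 - <<'E'
from h import *
P=np.load('pics/top0.npy');hsv=cv2.cvtColor(cv2.imread('pics/top0.png'),cv2.COLOR_BGR2HSV)
m=((hsv[...,0]<22)&(hsv[...,1]>190)&(hsv[...,2]>120)).astype(np.uint8)
k,l=cv2.connectedComponents(m);q=P[l==l[221,248]];c,s,a=cv2.minAreaRect((q[:,:2]*1000).astype(np.float32));print(c,s,len(q),q.mean(0))
for xy,b in [((.664,-.133),np.pi/2),((.678,.142),np.pi/2),((.456,-.099),np.pi/2),((.44,.104),np.pi/2),((.358,.301),-1.39+np.pi/2),((.5144,-.4278),np.radians(152.2)),((.378,-.307),-1.141+np.pi/2),((.549,.433),np.radians(129.2))]:
    for c in (b,b-np.pi):
        print(xy,[None if (q:=arm.inverse_kinematics([*xy,z+.18],rot(c))) is None else np.round(q,2) for z in(.03,.2)])
E
```

```text
(444.12689208984375, 108.24726867675781) (71.82393646240234, 58.36865997314453) 537 [nan nan nan]
(0.664, -0.133) [array([-0.05,  0.74,  0.29,  1.6 , -0.26,  0.83,  1.92]), array([-0.17,  0.57,  0.48,  1.51, -0.28,  1.13,  1.93])]
(0.664, -0.133) [array([-0.42,  0.94,  0.9 ,  1.62, -0.85,  1.01, -0.81]), array([-0.36,  0.65,  0.78,  1.51, -0.48,  1.18, -1.06])]
(0.678, 0.142) [array([-0.33,  0.75,  0.11,  1.55, -0.1 ,  0.84,  1.4 ]), array([-0.37,  0.56,  0.17,  1.45, -0.1 ,  1.13,  1.39])]
(0.678, 0.142) [array([-0.63,  0.83,  0.59,  1.57, -0.54,  0.91, -1.43]), array([-0.67,  0.64,  0.64,  1.47, -0.4 ,  1.17, -1.53])]
(0.456, -0.099) [array([-0.19,  0.48,  0.41,  2.15, -0.34,  0.58,  2.03]), array([-0.44,  0.19,  0.66,  2.04, -0.14,  0.96,  1.86])]
(0.456, -0.099) [array([-0.49,  0.58,  0.78,  2.16, -0.68,  0.66, -0.8 ]), array([-0.67,  0.24,  0.94,  2.04, -0.23,  0.97, -1.19])]
(0.44, 0.104) [array([-0.43,  0.43,  0.15,  2.17, -0.12,  0.54,  1.39]), array([-0.54,  0.13,  0.26,  2.06, -0.04,  0.95,  1.31])]
(0.44, 0.104) [array([-0.75,  0.48,  0.54,  2.18, -0.45,  0.58, -1.46]), ar
[... 419 characters left out ...]
1.08,  1.54, -0.7 ,  1.26, -2.46])]
(0.5144, -0.4278) [array([ 0.07,  0.93,  0.89,  1.64, -0.83,  0.99,  0.77]), array([ 0.11,  0.65,  0.82,  1.54, -0.5 ,  1.17,  0.54])]
(0.378, -0.307) [array([ 0.2 ,  0.52,  0.51,  2.1 , -0.44,  0.62,  1.44]), array([-0.02,  0.24,  0.73,  1.99, -0.2 ,  0.97,  1.24])]
(0.378, -0.307) [array([-0.2 ,  0.8 ,  1.08,  2.11, -0.98,  0.86, -1.23]), array([-0.29,  0.35,  1.09,  2.  , -0.37,  1.01, -1.73])]
(0.549, 0.433) [array([-0.62,  0.76, -0.14,  1.53,  0.13,  0.86,  1.45]), array([-0.63,  0.58, -0.13,  1.43,  0.08,  1.14,  1.49])]
(0.549, 0.433) [array([-0.98,  0.8 ,  0.4 ,  1.54, -0.37,  0.88, -1.33]), array([-1.01,  0.61,  0.46,  1.44, -0.28,  1.15, -1.4 ])]
```

Run:
```python
from h import *
pick((.6635,-.1335),np.pi/2,.040,.054,20)
place((.6783,.142),np.pi/2,.043,.094)
f=arm.grab_frame('wrist');save(f,'w1')
f=arm.grab_frame('top');save(f,'top1');P=cloud(f)
print([np.round(x,3) for x in face(P,None,237,146,.05,.08)])
hsv=cv2.cvtColor(f['color'],cv2.COLOR_RGB2HSV);print(hsv[221,248],hsv[221,230:270:4].tolist())
```

```text
gap 0.053589878338748544 F 19.998943058308214 pos [ 0.6635 -0.1336  0.22  ]
lifted gap 0.053476983337528324 19.998258302221075 7.5333
gap 0.05335067463199019
hit True gp z 0.042889716757024215 want 0.043 [-0.85155396 -0.03805935  6.99855897]
13.0167
[array([0.677, 0.142]), array([53.499, 51.921]), np.float64(0.723), np.float64(0.064), np.int64(265), array([0.676, 0.14 ])]
[ 19 212 209] [[14, 116, 143], [15, 153, 162], [19, 210, 210], [19, 213, 210], [19, 211, 210], [19, 211, 210], [19, 211, 210], [19, 210, 210], [14, 139, 149], [14, 117, 144]]
```

View pics/w1.png

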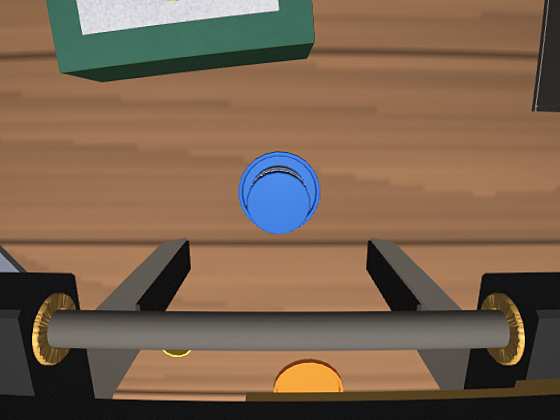

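Blue tub at (280,195) stands within the coaster; contact height matched. Next, orange.

Run:
```python
from h import *
f=arm.grab_frame('top');P=cloud(f);hsv=cv2.cvtColor(f['color'],cv2.COLOR_RGB2HSV)
m=((hsv[...,0]>16)&(hsv[...,0]<22)&(hsv[...,1]>185)).astype(np.uint8);m[:185]=0;m[260:]=0;m[:,:215]=0;m[:,285:]=0
k,l=cv2.connectedComponents(m);q=P[l==l[221,248]];q=q[~np.isnan(q[:,0])];c,s,a=cv2.minAreaRect((q[:,:2]*1000).astype(np.float32));print(c,s,len(q),q.mean(0))
c=np.array(c)/1000
assert abs(c-[.442,.105]).max()<.008 and 72<min(s) and max(s)<90
pick((.456,-.099),np.pi/2,.040,.054,20)
place(c,np.pi/2,.043,.094)
f=arm.grab_frame('wrist');save(f,'w2')
pick((.3585,.301),-1.39+np.pi/2,.029,.046,20)
```

```text
(441.31109619140625, 106.88776397705078) (79.03030395507812, 76.79891967773438) 539 [0.44142625 0.10748585 0.00346788]
gap 0.05372651255679381 F 20.000226572155952 pos [ 0.456  -0.0991  0.22  ]
lifted gap 0.05405784723155935 19.999920129776 18.025
gap 0.0536240006126404
hit True gp z 0.0428891368644603 want 0.043 [0.24155302 0.85260445 3.99268118]
23.2833
gap 0.045810710079141566 F 20.000043511390686 pos [0.3585 0.301  0.209 ]
lifted gap 0.04594221827805384 19.999899566173553 28.3667
```

```bash
ls pics
```

```text
scene0.npy
scene0.png
top0.npy
top0.png
top1.png
w1.png
w2.png
```

View pics/w2.png

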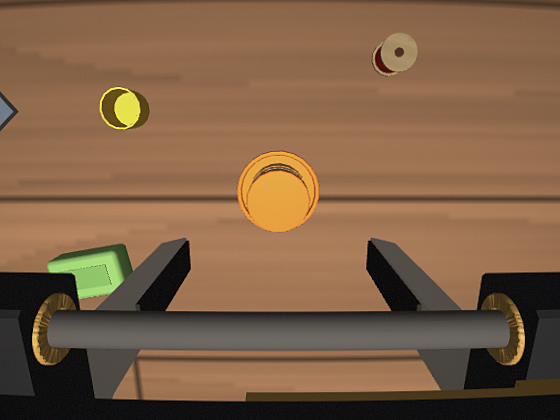

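Orange tub at (278,195) sits within its coaster, soap is in hand. Placing soap, then picking the brush.

Run:
```python
from h import *
place((.5144,-.4278),np.radians(152.2),.032,.066)
f=arm.grab_frame('wrist');save(f,'w3')
pick((.3775,-.3065),-1.141+np.pi/2,.035,.042,20)
f=arm.grab_frame('top');P=cloud(f);save(f,'top2')
print([np.round(x,3) for x in face(P,None,420,191,.02,.05)])
```

```text
gap 0.0459781718585819
hit True gp z 0.03197019534048526 want 0.032 [-0.31646217  0.52610947  7.57605119]
35.3083
gap 0.04171602555050492 F 19.96223419904709 pos [ 0.3775 -0.3065  0.215 ]
lifted gap 0.0421615602943462 19.96431738138199 40.375Traceback (most recent call last):
  File "<stdin>", line 6, in <module>
  File "h.py", line 18, in face
    win=l[v-6:v+7,u-6:u+7]; k=np.bincount(win[win>0]).argmax()
                              ~~~~~~~~~~~~~~~~~~~~~~~~~~~~~~^^
ValueError: attempt to get argmax of an empty sequence
```

View pics/w3.png

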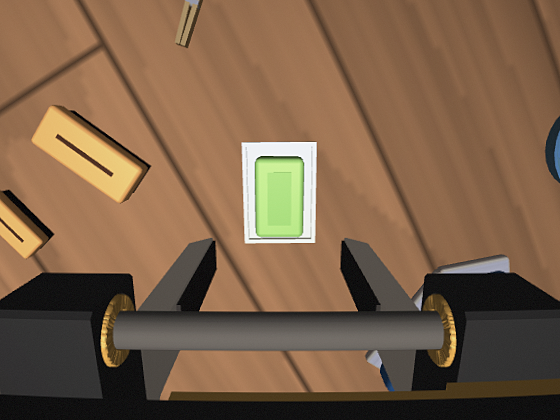

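Soap lies in the dish at (279,197), aligned. Placing the brush, then checking from the top.

Run:
```python
from h import *
place((.5491,.4328),np.radians(129.2),.038,.062)
f=arm.grab_frame('wrist');save(f,'w4')
arm.goto_joints([-1.163,.417,-.01,1.614,.005,1.111,-.053])
f=arm.grab_frame('top');P=cloud(f);save(f,'top3')
for n,u,v,z in [('B',237,142,(.05,.08)),('O',248,217,(.05,.08)),('soap',423,190,(.022,.05)),('brush',145,188,(.03,.06)),('spool',282,177,(.02,.045)),('peg',362,192,(.005,.02))]:
    try: print(n,[np.round(x,4) for x in face(P,None,u,v,*z)])
    except Exception as e: print(n,e)
print(arm.observe()['clock'])
```

```text
gap 0.04197994055058809
hit True gp z 0.03795905750150555 want 0.038 [-1.42533643 -0.41448004  6.38860995]
47.3417
B [array([0.6768, 0.1409]), array([52.3813, 51.4949]), np.float64(-0.67), np.float64(0.0646), np.int64(264), array([0.676 , 0.1405])]
O [array([0.4422, 0.1083]), array([52.3587, 52.028 ]), np.float64(-0.3518), np.float64(0.0644), np.int64(278), array([0.4414, 0.108 ])]
soap [array([ 0.5125, -0.4265]), array([75.8847, 47.5549]), np.float64(1.0831), np.float64(0.0327), np.int64(393), array([ 0.5112, -0.4248])]
brush [array([0.549 , 0.4351]), array([102.4462,  44.0556]), np.float64(0.693), np.float64(0.0403), np.int64(440), array([0.5473, 0.4319])]
spool [array([0.5674, 0.0046]), array([31.3919, 29.7126]), np.float64(-0.324), np.float64(0.0316), np.int64(92), array([0.5677, 0.0046])]
peg [array([ 0.522 , -0.2371]), array([65.2374, 14.8974]), np.float64(0.8238), np.float64(0.0103), np.int64(81), array([ 0.5213, -0.2372])]
49.2583
```

View pics/w4.png

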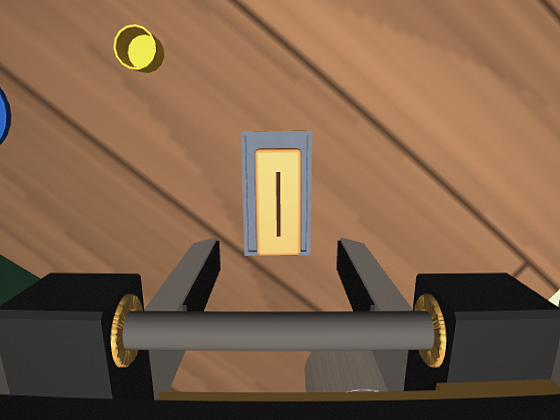

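View pics/top3.png

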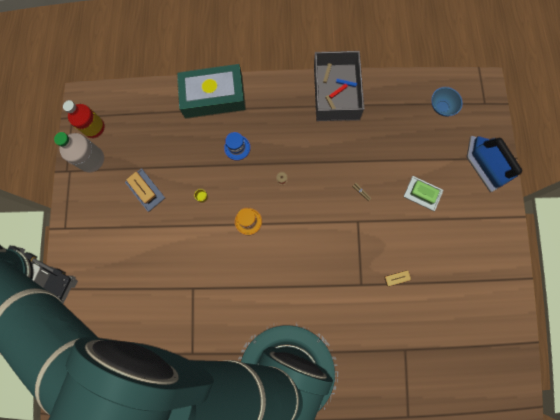

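All four sit centred in their places to within about 2 mm, each top face about 3 mm up as expected. The spool at (282,177) and peg at (362,192) have not moved.

```bash
python3 -c "
from rig import arm
print(arm.hand_in())"
```

```text
the job is handed in; nothing more can be done
None
```

The job is handed in at about 49 s of the 112 s allowed: both tubs, the soap and the larger brush are in their places, in the order asked and released, and the spool and peg were left where they lay.

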